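Pick the right silicone pad with the hardness gauge and fit it in the stamping press

ROBOT

A 6-joint arm with a two-finger parallel gripper is mounted at the origin on the work surface. World frame = base frame: x ahead of the robot, y to its left, z up, the work surface at z = 0. Lengths are in m, angles in degrees, forces in N, time in s.
With the tool pointing down it reaches from about 0.325 to 0.85 m from the base axis. Payload 15.5 kg.
Tool frame: the origin (TCP) lies at the very end of the fingers, on their centre line; the grasp point (between the pads) lies arm.grip_depth behind it (arm.grip_depth is the distance from the TCP to the grasp point, in m); z points along the fingers, y is the direction in which the jaws open and shut (so a half turn about z gives the same grasp; the last joint's range is limited). The gripper opens to 91 mm and grips with 3 to 60 N. Pads are 32 mm wide; open, the fingers measure 118 mm over their backs; the gripper's body (76 mm by 178 mm) begins 60 mm behind the grasp point.
Start: joints at [66.549, 28.281, 77.091, -0, 74.628, -5.472], TCP at [0.193, 0.594, 0.214] pointing down, gripper open.
Joint ranges: [-166.48, 166.48], [-47.26, 123.95], [12.59, 153.08], [-70.14, 250.14], [6.76, 159.57], [-176.63, 176.63]. Speed limits (degrees/s): [108.29, 108.29, 147.25, 172.46, 172.46, 172.46].

INTERFACE

Orientations are given as a 3x3 rotation matrix whose columns are the frame's x, y, z axes.
In Python, from rig import arm gives the robot as it stands. Calls block until the motion is done:
- arm.move_to(position, orientation): joint-space move of the TCP to a pose.
- arm.move_l(position, orientation=None, feed=0.15): straight line of the TCP; orientation=None keeps the orientation; feed is the mean speed in m/s.
- arm.move_joints(angles): joint-space move.
- arm.grip(opening): finger opening in m; the grip force is fixed at half the most; returns when the fingers have stopped.
- arm.sleep(seconds).
- arm.solve_ik(position, orientation): joint angles nearest the present ones, or None.
- arm.snapshot(name): name is "scene" or "top" or "wrist"; returns the picture (400x640x3 uint8, red, green, blue); there is no depth.
- arm.get_calibration(name): a dict with "intrinsics" (3x3 intrinsics, pixels), "cam_to_world" (4x4, takes a point from camera to world coordinates). Camera axes: x right, y down, z forward; pixel columns grow to the right and rows downward; lengths in m; the calibration is good to about 2 mm. A picture is of the moment at which its call begins: read the wrist's pose just before it. get_calibration takes no time and is no camera call; for the wrist camera it gives the pose at the moment of the call.
A pose or a line that the arm cannot do raises arm.Unreachable and nothing moves.
- arm.sign_off(): hands the job in, once; it reports no verdict.
Readings, each from a call of its own:
- arm.current_t(): time.
- arm.current_joint_positions(): joint angles.
- arm.current_dq(): joint speeds.
- arm.current_tau(): joint torques, N m.
- arm.current_ee_pos(): TCP position.
- arm.current_tool_rot(): TCP orientation.
- arm.current_force(): force on the tool from outside, world axes, zero at the start.
- arm.current_torque(): the same for the moment, N m.
- arm.current_width(): finger opening in m.
Only numpy, scipy, OpenCV 4.12 (cv2) and the standard library are available. Lean on these libraries where they do the work, as an engineer would, in place of code of your own. Each camera call takes 0.05 s, during which the arm holds its last target.

TASK

Test the silicone pads with the hardness gauge, pressing its foot flat on the middle of the pad, until you find the one that reads in the green band (45 to 65), and put the gauge back upright in its stand. Fit that pad on the pulled-out table of the stamping press: lip under the ledge first, then swing the other end down until it lies flat, and turn the swing clamp fully round over that end. Leave the other two pads, the foil roll, the bottle, the screwdriver and the brass die where they lie.

Things in the scene. Friction and masses are not known exactly. Their poses are not given: they have to be found in the camera images.
- gauge_grip (a point): Hand-held rubber hardness gauge, 0.27 kg, upright in its stand: round steel foot 50 mm across, 10 thick; round dial case 76 across, 24 thick, leaning back a little, 18 to 98 mm above the foot's underside; black grip block on top, 20 (x) by 26 (y), 99 to 143 mm up. Point: centre of the grip block, 121 mm above the foot's underside. z up, x = the way the dial faces (away from the robot).
- gauge_foot (a point): Centre of the underside of the gauge's foot, axes as gauge_grip. A sprung pin 7 mm thick stands out 8 mm below it (0.6 N to start, 8 N to push it level with the foot). Soft rubber lets the pin sink in, hard rubber pushes it back. Read only while the foot sits flat on the rubber: press with about 10 to 15 N in all.
- gauge_hand (a joint): Red hand on the gauge's white dial, driven by the pin: 0 rad = pin right out = reading 0 (hand at lower left); 4.712 rad = pin level with the foot = reading 100 (lower right), in proportion, clockwise. A black mark every 10; straight up is 50; green band from 45 to 65 (2.12 to 3.06 rad).
- stand_seat (a point): Gauge stand, fixed: black base 84 mm square with a square recess 64 mm wide, its rim 3 mm high. Point: centre of the recess's floor, 22 mm above the bench, where the gauge's foot stands; a 24 by 26 mm hole in it, 12 mm deep, takes the pin. z up, x along a side.
- pad_1_mid (a point): One of three pads alike to the eye: dark-red silicone 94 x 52 x 10 mm on an aluminium carrier 120 (x) x 60 (y) x 10 mm, 0.28 kg, flat on the bench, 20 mm high. A lip 18 mm long, 50 wide, 5 thick sticks out of the carrier's +x end, level with its underside; a black stripe marks the other end. Point: centre of the 120 mm carrier, 10 mm above the underside, 10 below the silicone's face.
- pad_2_mid (a point): Second pad, same shape, point and axes as pad_1_mid. Of the three, one reads in the green band, one is much softer (under 40), one much harder (over 70). Test in the middle of the face: the pin within 10 mm of the centre of the outlined 30 mm square.
- pad_3_mid (a point): Third pad, same shape, point and axes as pad_1_mid.
- table_seat (a point): Pulled-out table of the stamping press, fixed, at the robot's left. Point: centre of the top of the steel bed block on which the carrier lies (112 long (x), 44 wide, 20 high; the carrier overhangs it by 8 mm each side), 186 mm above the bench. x points to the press, z up. Fitted, pad_N_mid is 10 mm above this point, its x along this x; play about 5 mm along, 4 across.
- table_ledge (a point): Lower edge of the keeper's ledge, 64 mm beyond table_seat (+x) and 11 mm above it, same axes. The ledge is 6 mm thick, 80 mm wide; the lip goes into the 11 mm high slot under it, closed 19 mm behind the edge by a wall and at y = +/-29 mm by cheeks. To get in, the carrier's other end must be raised 10 to 15 degrees, then let down in front of the stop.
- table_stop (a point): Top of the face of the stop at the table's front end, 65.5 mm before table_seat (-x) and 7 mm above it, 44 mm wide, same axes. The fitted carrier's plain end stands just inside it, so a carrier cannot be laid straight down.
- clamp_pivot (a point): Upright pivot of the swing clamp, 90 mm before table_seat (-x) and 16 mm above it, same axes: a flat steel bar 16 mm wide, 12 to 20 mm above the seat. Its nose reaches 38 mm from the pivot to one side, the knob's arm 60 mm to the other. Turned aside it lies across the table; clamped, along it, the nose over the plain end of the fitted carrier.
- clamp_knob (a point): Centre of the clamp's black upright knob, 22 mm in diameter, 30 mm tall, 60 mm from the pivot's axis and 41 mm above the seat. It swings in a level quarter circle from the table's -y side (turned aside) to its -x side (clamped).
- clamp (a joint): Turn of the swing clamp, rad: 0 = turned aside, 1.57 = clamped, against its stop (clockwise from above); it stays where it is left and takes about 1 N at the knob.
- foil_roll: Gold foil roll standing on end, 60 mm in diameter, 108 mm tall; origin at the centre of its underside. Leave alone.
- cleaner: White cleaner bottle with a blue cap, 60 mm in diameter, 150 mm tall; origin at the centre of its underside. Leave alone.
- driver: Screwdriver lying on the bench, 190 mm long. Leave alone.
- die: Brass stamping die, 90 by 60 by 12 mm, flat on the bench; origin at the centre of its underside. Leave alone.
Mind the look-alikes: they are no part of the job. Leave any pink or purple look-alike of the part that bears gauge_grip alone.

How it is judged (in metres and radians):
On the way, in this order (a step that is already met when the one before it is completed fails the run):
1. the gauge's foot has sat flat on the middle of the pad that reads in the green band (z of gauge_foot in the frame of pad_2_mid between 0.007 and 0.012 m and horizontal distance between gauge_foot and pad_2_mid below 0.012 m and angle between the z axis of gauge_foot and the z axis of pad_2_mid, either way round below 0.06 rad and value of joint gauge_hand above 1.9 rad), for 0.2 s.
2. that pad lies hooked under the ledge and flat on the press table, released (z of pad_2_mid in the frame of table_seat between 0.007 and 0.013 m and x of pad_2_mid in the frame of table_seat between -0.0075 and 0.0075 m and y of pad_2_mid in the frame of table_seat between -0.007 and 0.007 m and angle between the z axis of pad_2_mid and the z axis of table_seat, either way round below 0.05 rad and angle between the x axis of pad_2_mid and the x axis of table_seat, either way round below 0.12 rad and angle between pad_2_mid's own z axis and vertical below 0.1 rad and contact force between the fingers and pad_2 below 0.2 N), for 0.2 s.
At the end, for the whole second after the job is handed in: the green-band pad lies released on the table, its lip under the ledge: within 7.5 mm along, 7 mm across and 3 mm in height of seated, flat within 0.05 rad; clamp turned beyond 1.42 rad; the gauge stands upright in its stand (within 10 mm of its centre, on the floor), pin free (z of pad_2_mid in the frame of table_seat between 0.007 and 0.013 m and x of pad_2_mid in the frame of table_seat between -0.0075 and 0.0075 m and y of pad_2_mid in the frame of table_seat between -0.007 and 0.007 m and angle between the z axis of pad_2_mid and the z axis of table_seat, either way round below 0.05 rad and angle between the x axis of pad_2_mid and the x axis of table_seat, either way round below 0.12 rad and angle between pad_2_mid's own z axis and vertical below 0.1 rad and value of joint clamp above 1.42 rad and horizontal distance between gauge_foot and stand_seat below 0.01 m and z of gauge_foot in the frame of stand_seat below 0.003 m and angle between gauge_foot's own z axis and vertical below 0.06 rad and value of joint gauge_hand below 0.25 rad); the robot touches nothing.
It fails at once if another pad is shifted from its place by more than 30 mm (distance of any of pad_1_mid, pad_3_mid from where it was at the start of the episode above 0.03 m).
It fails at once if a bystander is shifted by more than 30 mm (distance of any of foil_roll, cleaner, driver, die from where it was at the start of the episode above 0.03 m).
It also fails if it takes over 64 s, if anything falls off the work surface, if the arm or the gripper's body presses on something with over 40 N, if the wrist force passes 120 N, or if a joint passes its speed limit or range.

## Working session

There is one attempt and no reset: what is moved stays moved. The work goes in short steps, each a Python script; the robot and the scene stay as the last script left them, time stands still between calls to the robot, and variables do not carry over. Pictures are saved under pics/ and viewed, and the job is handed in when it is done.

```bash
ls; mkdir -p pics
cat > h.py <<'E'
import numpy as np, cv2
from rig import arm
def save(name,f):
    im=arm.snapshot(name); cv2.imwrite(f,im[:,:,::-1].copy()); return im
E
python3 - <<'E'
from h import *
print(arm.grip_depth,arm.current_t())
for n in ("scene","top","wrist"):
    c=arm.get_calibration(n); save(n,f"pics/{n}0.png"); print(n,np.round(c["intrinsics"],1).tolist(),np.round(c["cam_to_world"],4).tolist())
E
```

```text
pics
0.0188 0.0
scene [[427.4, 0.0, 327.8], [0.0, 427.4, 204.7], [0.0, 0.0, 1.0]] [[-0.6316, 0.6204, -0.4649, 1.053], [0.7752, 0.4989, -0.3874, 0.3748], [-0.0084, -0.6051, -0.7961, 1.0986], [0.0, 0.0, 0.0, 1.0]]
top [[417.0, 0.0, 315.5], [0.0, 417.0, 198.7], [0.0, 0.0, 1.0]] [[0.0201, -0.9939, 0.108, 0.3812], [-0.9997, -0.0215, -0.012, -0.0416], [0.0143, -0.1077, -0.9941, 1.2518], [0.0, 0.0, 0.0, 1.0]]
wrist [[289.4, 0.0, 316.8], [0.0, 289.4, 200.1], [0.0, 0.0, 1.0]] [[0.3089, 0.9228, 0.23, 0.1288], [0.9511, -0.2997, -0.0748, 0.6155], [-0.0001, 0.2419, -0.9703, 0.3831], [0.0, 0.0, 0.0, 1.0]]
```

View pics/scene0.png

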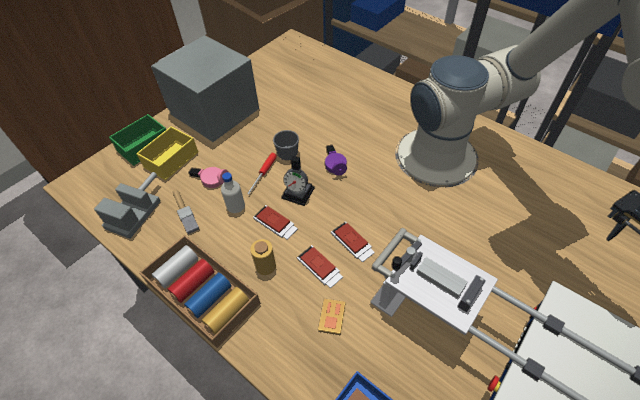

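View pics/top0.png

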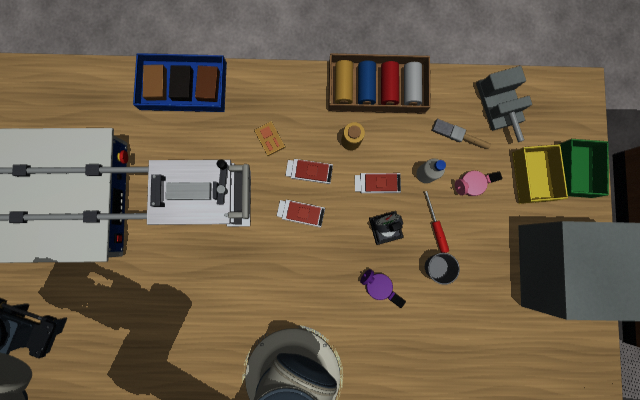

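View pics/wrist0.png

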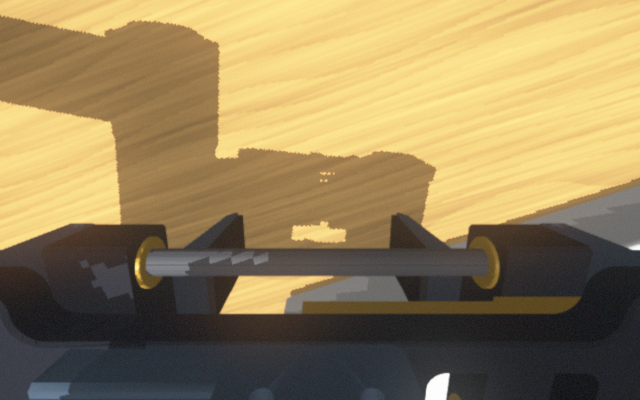

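Run:
```python
import cv2
t=cv2.imread('pics/top0.png'); s=cv2.imread('pics/scene0.png')
def z(im,x0,y0,x1,y1,k,f): cv2.imwrite(f,cv2.resize(im[y0:y1,x0:x1],None,fx=k,fy=k,interpolation=cv2.INTER_CUBIC))
z(t,270,145,415,250,5.5,'pics/t_pads.png')
z(t,140,150,260,235,6.5,'pics/t_tab.png')
z(s,360,220,510,330,5.3,'pics/s_tab.png')
z(s,240,140,390,290,4,'pics/s_pads.png')
```

```text
(no output)
```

View pics/t_pads.png

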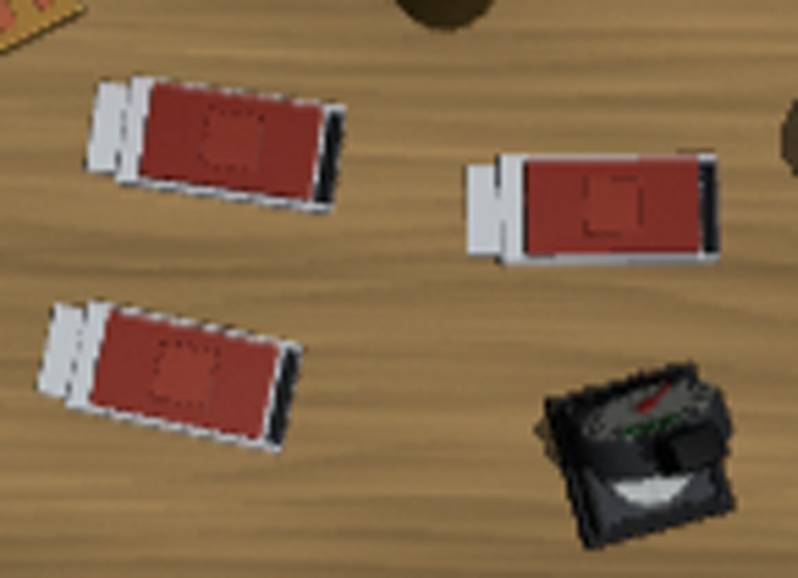

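View pics/t_tab.png

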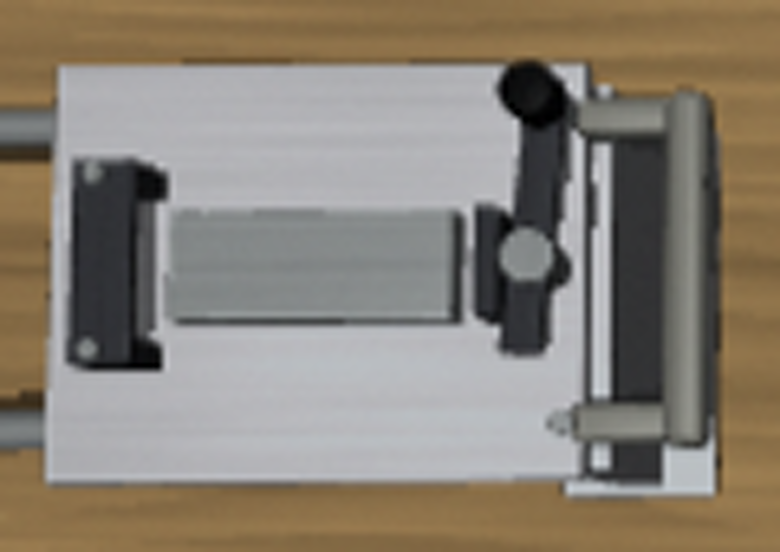

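View pics/s_tab.png

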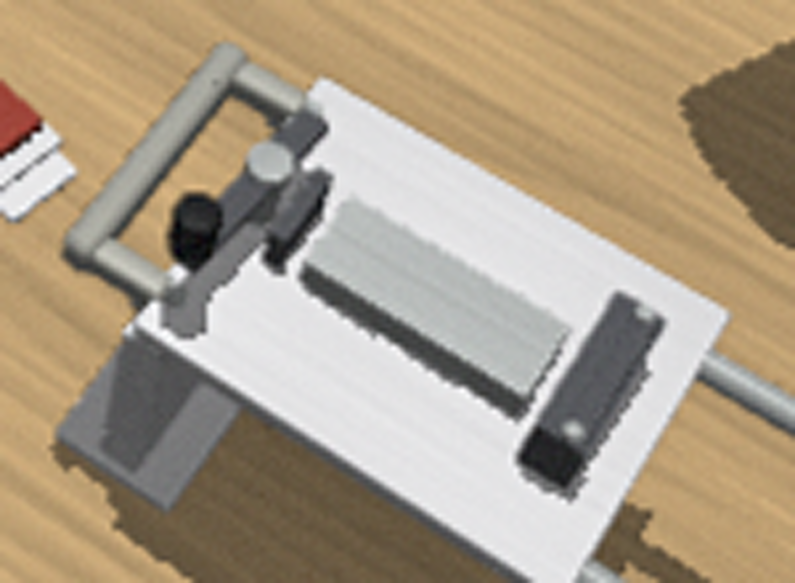

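View pics/s_pads.png

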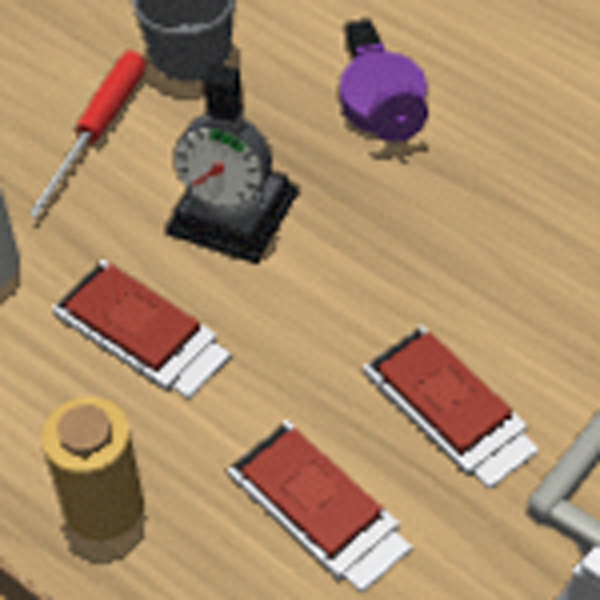

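```bash
cat >> h.py <<'E'
import json
CAL=None
def cal(n): 
    c=arm.get_calibration(n); return np.array(c["intrinsics"]),np.array(c["cam_to_world"])
def back(px,z,c):
    K,T=c; px=np.atleast_2d(px).astype(float)
    d=np.c_[px,np.ones(len(px))]@np.linalg.inv(K).T@T[:3,:3].T
    o=T[:3,3]; return o+d*((z-o[2])/d[:,2])[:,None]
def proj(P,c):
    K,T=c; P=np.atleast_2d(P); q=(P-T[:3,3])@T[:3,:3]; q=q@K.T; return q[:,:2]/q[:,2:]
def reds(im):
    h=cv2.cvtColor(im,cv2.COLOR_RGB2HSV)
    m=(((h[...,0]<8)|(h[...,0]>172))&(h[...,1]>130)&(h[...,2]>60)).astype(np.uint8)
    return m
def rect(im,box,z,c):
    x0,y0,x1,y1=box; m=np.zeros(im.shape[:2],np.uint8); m[y0:y1,x0:x1]=reds(im)[y0:y1,x0:x1]
    m=cv2.morphologyEx(m,cv2.MORPH_CLOSE,np.ones((3,3)))
    ys,xs=np.nonzero(m)
    W=back(np.c_[xs,ys],z,c)[:,:2]
    ctr=W.mean(0); u,s,v=np.linalg.svd(W-ctr,full_matrices=False); s=s/np.sqrt(len(W))*np.sqrt(12)
    a=v[0]*np.sign(v[0][1]); return ctr,np.degrees(np.arctan2(a[1],a[0])),s
E
python3 - <<'E'
from h import *
t=cv2.imread('pics/top0.png')[:,:,::-1].copy(); s=cv2.imread('pics/scene0.png')[:,:,::-1].copy()
ct,cs=cal('top'),cal('scene')
for n,b in dict(A=(285,150,335,188),B=(355,165,402,198),C=(275,195,327,230)).items(): print(n,*[np.round(v,4) for v in rect(t,b,.02,ct)])
for n,b in dict(B=(250,200,300,242),C=(328,218,375,262),A=(294,242,345,290)).items(): print(n,*[np.round(v,4) for v in rect(s,b,.02,cs)])
f=lambda p:np.array(p)/5.5+[270,145]-.5+.5/5.5
g=lambda p:np.array(p)/6.5+[140,150]-.5
sb=back(f([(545,400),(690,365),(735,505),(590,548)]),.025,ct);print('stand',sb.round(4),sb.mean(0),np.linalg.norm(sb-np.roll(sb,1,0),axis=1))
bb=back(g([(168,210),(458,210),(455,322),(165,320)]),.186,ct);print('bed',bb.round(4),bb.mean(0))
print('pivot(?)',back(g([(526,254)]),.21,ct),'knob top',back(g([(530,92)]),.186+.056,ct))
h=lambda p:np.array(p)/5.3+[360,220]-.5
bs=back(h([(345,197),(572,330),(522,398),(303,265)]),.186,cs);print('bed s',bs.round(4),bs.mean(0),'pivot',back(h([(270,162)]),.21,cs),'knob',back(h([(197,212)]),.186+.056,cs))
k=lambda p:np.array(p)/4+[240,140]-.5
print('grip top',back(f([(700,447)]),.022+.143,ct),back(k([(226,75)]),.165,cs))
ss=back(k([(195,176),(298,190),(258,262),(168,230)]),.025,cs);print('stand s',ss.round(4),ss.mean(0))
E
```

```text
A [ 0.6005 -0.0429] 83.0343 [0.0928 0.0511]
B [ 0.5688 -0.2517] 92.6157 [0.0943 0.0495]
C [ 0.4721 -0.0203] 78.9394 [0.0923 0.049 ]
B [ 0.5722 -0.2495] 91.4165 [0.0968 0.0527]
C [ 0.4758 -0.0188] 77.8415 [0.0965 0.0554]
A [ 0.603  -0.0413] 83.305 [0.0961 0.0544]
stand [[ 0.4627 -0.2146  0.025 ]
 [ 0.4831 -0.2926  0.025 ]
 [ 0.4086 -0.3166  0.025 ]
 [ 0.3842 -0.2391  0.025 ]] [ 0.43464744 -0.26571649  0.025     ] [0.08220105 0.08065277 0.07832731 0.08131165]
bed [[0.5323 0.332  0.186 ]
 [0.5349 0.2178 0.186 ]
 [0.4903 0.2169 0.186 ]
 [0.4886 0.3306 0.186 ]] [0.51151359 0.27434771 0.186     ]
pivot(?) [[0.5148147  0.18499863 0.21      ]] knob top [[0.57229231 0.17927892 0.242     ]]
bed s [[0.4953 0.2166 0.186 ]
 [0.4907 0.3305 0.186 ]
 [0.5337 0.3292 0.186 ]
 [0.5378 0.2204 0.186 ]] [0.51436379 0.27418981 0.186     ] pivot [[0.51561931 0.18464645 0.21      ]] knob [[0.57604843 0.180562   0.242     ]]
grip top [[ 0.4325714 -0.2686691  0.165    ]] [[ 0.4319544  -0.26389052  0.165     ]]
stand s [[ 0.4395 -0.3039  0.025 ]
 [ 0.3979 -0.2283  0.025 ]
 [ 0.4739 -0.2053  0.025 ]
 [ 0.4948 -0.2826  0.025 ]] [ 0.45155831 -0.25503631  0.025     ]
```

```bash
cat >> h.py <<'E'
def down(a,flip=False):
    a=np.radians(a); s=-1 if flip else 1
    y=s*np.array([-np.sin(a),np.cos(a),0]); z=np.array([0,0,-1.]); return np.c_[np.cross(y,z),y,z]
E
python3 - <<'E'
from h import *
R=np.array(arm.current_tool_rot());print(R.round(3))
K,T=cal('wrist'); print('cam in tool',(R.T@(T[:3,3]-arm.current_ee_pos())).round(4)); print((R.T@T[:3,:3]).round(3))
for f in (False,True):
  for p in [(.433,-.267,.2),(.433,-.267,.125),(.57,-.25,.13),(.6,-.04,.13),(.474,-.02,.13)]:
    for a in (16,0,40,60,90): print(f,p,a,np.round(q,0) if (q:=arm.solve_ik(p,down(a,f))) is not None else None)
E
```

```text
[[-0.951  0.309 -0.   ]
 [ 0.309  0.951 -0.001]
 [ 0.    -0.001 -1.   ]]
cam in tool [ 0.0675  0.0004 -0.1697]
[[-0.    -0.97  -0.242]
 [ 1.    -0.     0.001]
 [-0.001 -0.242  0.97 ]]
False (0.433, -0.267, 0.2) 16 [ -38.   20.   94.   -0.   66. -144.]
False (0.433, -0.267, 0.2) 0 [ -38.   20.   94.   -0.   66. -128.]
False (0.433, -0.267, 0.2) 40 [ -38.   20.   94.   -0.   66. -168.]
False (0.433, -0.267, 0.2) 60 [-38.  20.  94.  -0.  66. 172.]
False (0.433, -0.267, 0.2) 90 [-38.  20.  94.  -0.  66. 142.]
False (0.433, -0.267, 0.125) 16 [ -38.   26.   99.   -0.   55. -144.]
False (0.433, -0.267, 0.125) 0 [ -38.   26.   99.   -0.   55. -128.]
False (0.433, -0.267, 0.125) 40 [ -38.   26.   99.   -0.   55. -168.]
False (0.433, -0.267, 0.125) 60 [-38.  26.  99.  -0.  55. 172.]
False (0.433, -0.267, 0.125) 90 [-38.  26.  99.  -0.  55. 142.]
False (0.57, -0.25, 0.13) 16 [ -29.   33.   83.   -0.   64. -135.]
False (0.57, -0.25, 0.13) 0 [ -29.   33.   83.   -0.   64. -119.]
False (0.57, -0.25, 0.13) 40 [ -29.   33.   83.   -0.   64. -159.]
False (0.57, -0.25, 0.13) 60 None
False (0.57, -0.25
[... 1513 characters left out ...]
, 0.13) 60 [-29.  33.  83.  -0.  64.   1.]
True (0.57, -0.25, 0.13) 90 [-29.  33.  83.  -0.  64. -29.]
True (0.6, -0.04, 0.13) 16 [-10.  32.  86.  -0.  62.  64.]
True (0.6, -0.04, 0.13) 0 [-10.  32.  86.  -0.  62.  80.]
True (0.6, -0.04, 0.13) 40 [-10.  32.  86.  -0.  62.  40.]
True (0.6, -0.04, 0.13) 60 [-10.  32.  86.  -0.  62.  20.]
True (0.6, -0.04, 0.13) 90 [-10.  32.  86.  -0.  62. -10.]
True (0.474, -0.02, 0.13) 16 [-10.  23. 104.  -0.  53.  64.]
True (0.474, -0.02, 0.13) 0 [-10.  23. 104.  -0.  53.  80.]
True (0.474, -0.02, 0.13) 40 [-10.  23. 104.  -0.  53.  40.]
True (0.474, -0.02, 0.13) 60 [-10.  23. 104.  -0.  53.  20.]
True (0.474, -0.02, 0.13) 90 [-10.  23. 104.  -0.  53. -10.]
```

Run:
```python
from h import *
arm.move_to([.49,.26,.40],down(0,True)); print(arm.current_t())
c=cal('wrist'); np.savez('c_w1.npz',K=c[0],T=c[1]); save('wrist','pics/w1.png')
arm.move_to([.433,-.267,.27],down(16,True)); print(arm.current_t())
c=cal('wrist'); np.savez('c_w2.npz',K=c[0],T=c[1]); save('wrist','pics/w2.png'); save('top','pics/top2.png');print(arm.current_t())
```

```text
2.0
4.0167
4.1167
```

View pics/w1.png

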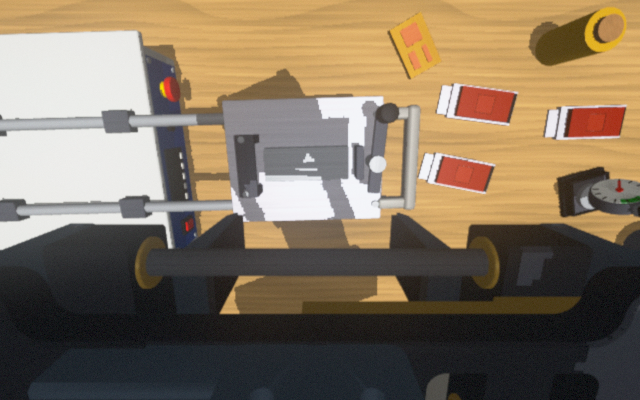

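View pics/w2.png

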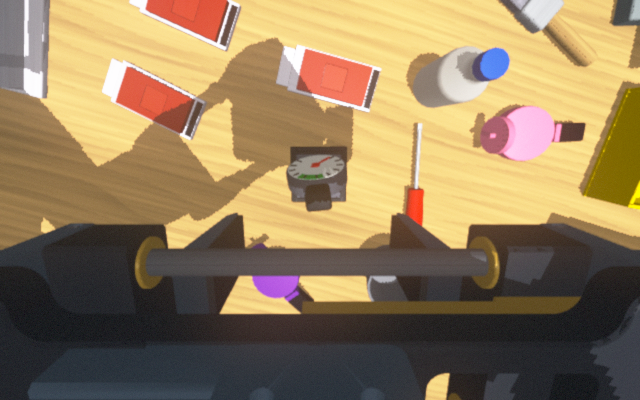

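Run:
```python
import cv2
a=cv2.imread('pics/w1.png'); b=cv2.imread('pics/w2.png')
def z(im,x0,y0,x1,y1,k,f): cv2.imwrite(f,cv2.resize(im[y0:y1,x0:x1],None,fx=k,fy=k,interpolation=cv2.INTER_CUBIC))
z(a,220,90,430,225,3.8,'pics/w1z.png'); z(b,270,130,370,220,6,'pics/w2z.png')
```

```text
(no output)
```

View pics/w1z.png

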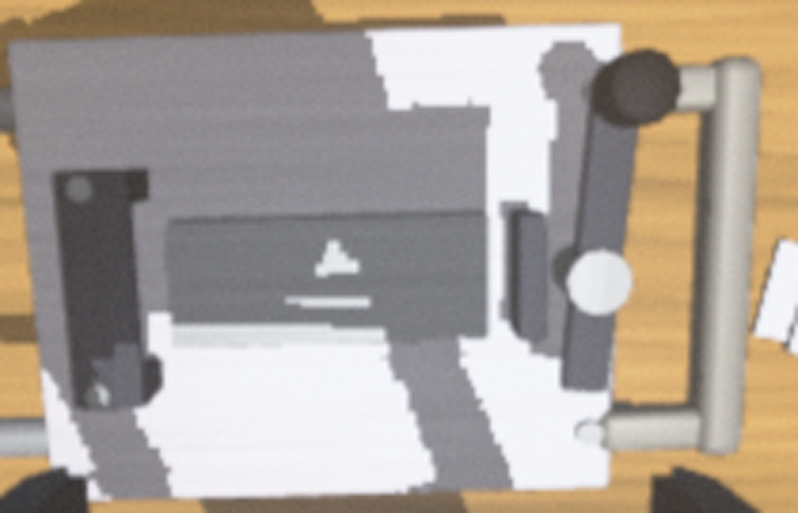

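View pics/w2z.png

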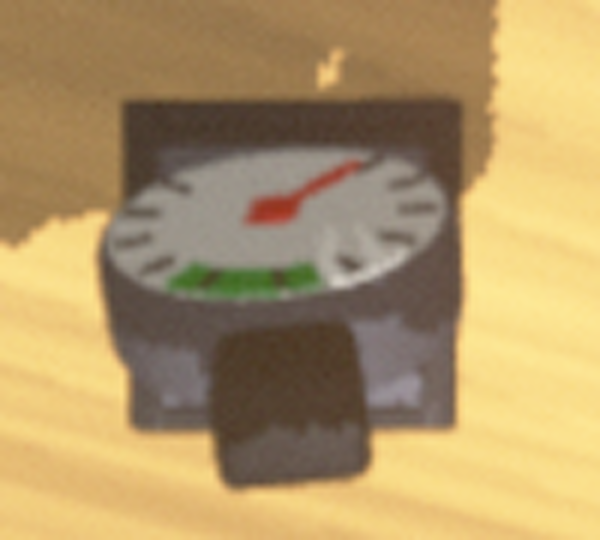

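Run:
```python
from h import *
l=lambda n:(np.load(n)['K'],np.load(n)['T'])
c1,c2=l('c_w1.npz'),l('c_w2.npz')
f=lambda p:np.array(p)/6+[270,130]-.5
s=back(f([(124,100),(460,100),(455,430),(132,430)]),.025,c2);print('stand',s.round(4),s.mean(0),[np.linalg.norm(s[i]-s[i-1]).round(4) for i in range(4)])
e=back(f([(228,488),(365,472)]),.165,c2);d=e[0]-e[1];a=np.degrees(np.arctan2(d[1],d[0]))-90;print('grip rear',e.round(4),'yaw',a,'centre',e.mean(0)+.01*np.array([np.cos(np.radians(a)),np.sin(np.radians(a)),0]))
g=lambda p:np.array(p)/3.8+[220,90]-.5
b=back(g([(167,220),(487,210),(487,336),(173,328)]),.186,c1);print('bed',b.round(4),b.mean(0),[np.linalg.norm(b[i]-b[i-1]).round(4) for i in range(4)])
print('pivot',back(g([(599,282)]),.21,c1),'knob',back(g([(642,86)]),.242,c1),'stop',back(g([(505,205),(515,338)]),.193,c1))
im=cv2.imread('pics/w2.png')[:,:,::-1].copy()
for n,bx in dict(A=(130,0,240,50),B=(285,40,385,112),C=(100,65,205,140)).items(): print(n,*[np.round(v,4) for v in rect(im,bx,.02,c2)])
im=cv2.imread('pics/w1.png')[:,:,::-1].copy()
for n,bx in dict(A=(450,80,520,127),B=(550,95,630,145),C=(422,150,500,195)).items(): print(n,*[np.round(v,4) for v in rect(im,bx,.02,c1)])
```

```text
stand [[ 0.4649 -0.2179  0.025 ]
 [ 0.4867 -0.2939  0.025 ]
 [ 0.41   -0.3167  0.025 ]
 [ 0.388  -0.2402  0.025 ]] [ 0.43738946 -0.26717917  0.025     ] [np.float64(0.0801), np.float64(0.0791), np.float64(0.0801), np.float64(0.0796)]
grip rear [[ 0.4203 -0.2604  0.165 ]
 [ 0.4291 -0.2813  0.165 ]] yaw 22.95153590493706 centre [ 0.4338987  -0.26692019  0.165     ]
bed [[0.5332 0.3308 0.186 ]
 [0.5367 0.2209 0.186 ]
 [0.4931 0.2197 0.186 ]
 [0.4957 0.3303 0.186 ]] [0.51467755 0.27542952 0.186     ] [np.float64(0.0375), np.float64(0.1099), np.float64(0.0437), np.float64(0.1106)]
pivot [[0.51500107 0.18622878 0.21      ]] knob [[0.57467757 0.18351114 0.242     ]] stop [[0.53878738 0.21563826 0.193     ]
 [0.49355376 0.21076661 0.193     ]]
A [ 0.5918 -0.0535] 97.5194 [0.0908 0.0368]
B [ 0.5692 -0.2507] 91.4653 [0.0911 0.0501]
C [ 0.4736 -0.0211] 79.3198 [0.0935 0.0505]
A [ 0.6007 -0.0416] 82.7609 [0.0962 0.0497]
B [ 0.5696 -0.2483] 91.1442 [0.0964 0.0493]
C [ 0.4733 -0.019 ] 79.074 [0.0953 0.0488]
```

```bash
cat >> h.py <<'E'
RG=down(23,True)
F0=None
def press(x,y,tag,f0,R=RG,target=12.5):
    """TCP z above foot underside = .104"""
    p=np.array(arm.current_ee_pos())
    arm.move_l([x,y,.02+.104+.006],R,feed=.12)
    z=.02+.104+.006; 
    for i in range(25):
        f=np.array(arm.current_force())[2]-f0
        if f>target-2: break
        z-= .001 if f<6 else .0004
        arm.move_l([x,y,z],feed=.02)
    arm.sleep(.25)
    F=np.array(arm.current_force());print(tag,'z',z,'tcp',np.round(arm.current_ee_pos(),4),'F',F.round(2),'dF',F[2]-f0,'T',np.round(arm.current_torque(),2),arm.current_t())
    save('wrist',f'pics/w_{tag}.png'); save('scene',f'pics/s_{tag}.png')
    w=cv2.imread(f'pics/w_{tag}.png');s=cv2.imread(f'pics/s_{tag}.png')
    u,v=proj([[x+.01,y,.02+.06]],cal('scene'))[0].astype(int)
    sc=s[max(v-35,0):v+35,max(u-35,0):u+35]
    cv2.imwrite(f'pics/z_{tag}.png',np.hstack([cv2.resize(w[130:250,260:380],(400,400),interpolation=cv2.INTER_CUBIC),cv2.resize(sc,(400,400),interpolation=cv2.INTER_CUBIC)]))
E
python3 - <<'E'
from h import *
print(np.round(arm.current_force(),2))
arm.move_l([.434,-.267,.1262],RG,feed=.15)
print(arm.grip(0.0),arm.current_width(),np.round(arm.current_force(),2),arm.current_t())
save('wrist','pics/w_g.png')
arm.move_l([.434,-.267,.215],feed=.15); arm.sleep(.1)
print(arm.current_width(),np.round(arm.current_force(),2),arm.current_t())
save('wrist','pics/w_g2.png');save('scene','pics/s_g2.png')
E
```

```text
[-0.42 -0.22 -0.15]
False 0.025542237097052552 [-0.02 -0.57 -0.45] 6.2333
0.02572853984330625 [-0.74 -0.04 -2.25] 7.125
```

View pics/w_g2.png

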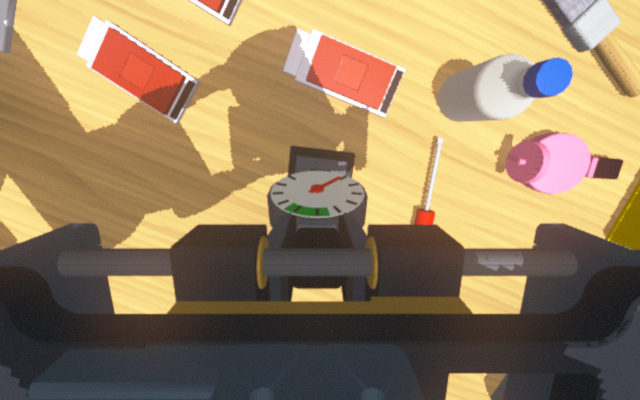

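View pics/s_g2.png

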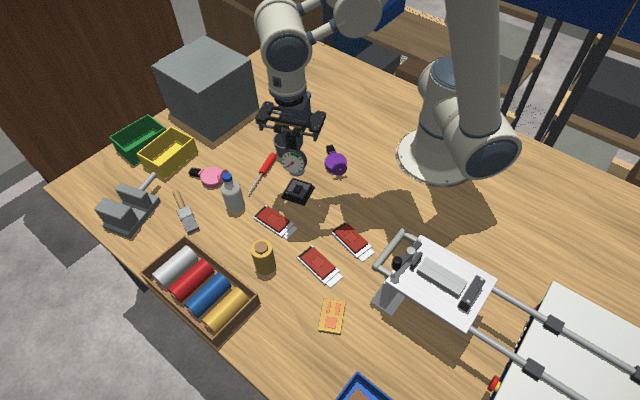

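Run:
```python
from h import *
arm.move_l([.5692,-.2503,.165],RG,feed=.2)
f0=np.array(arm.current_force())[2]; print(f0)
press(.5692,-.2503,'B',f0)
```

```text
-1.2232153904290666
B z 0.123 tcp [ 0.5695 -0.2504  0.1241] F [-2.9   1.19 17.08] dF 18.302284371077675 T [ 0.28  0.84 -0.09] 10.5417
```

View pics/z_B.png

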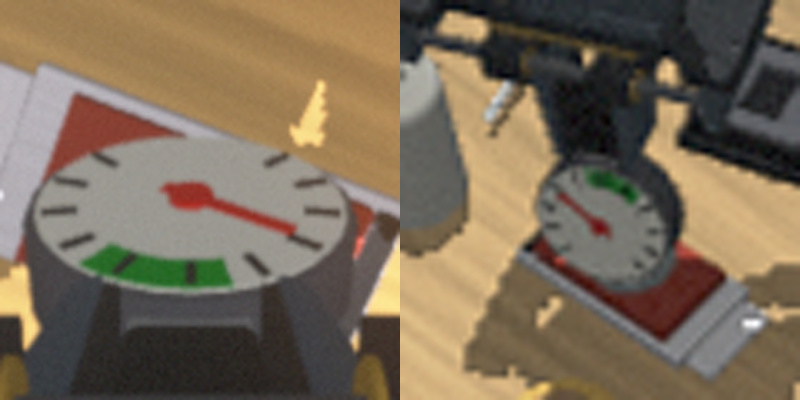

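Run:
```python
from h import *
arm.move_l([.5692,-.2503,.16],feed=.2)
arm.move_l([.4735,-.0200,.16],RG,feed=.25)
f0=np.array(arm.current_force())[2]; print(f0)
press(.4735,-.0200,'C',f0)
```

```text
-2.284030645919471
C z 0.1236 tcp [ 0.4737 -0.02    0.1241] F [-0.29 -2.01 13.48] dF 15.760587842038321 T [-0.41  0.39  0.05] 14.525
```

View pics/z_C.png

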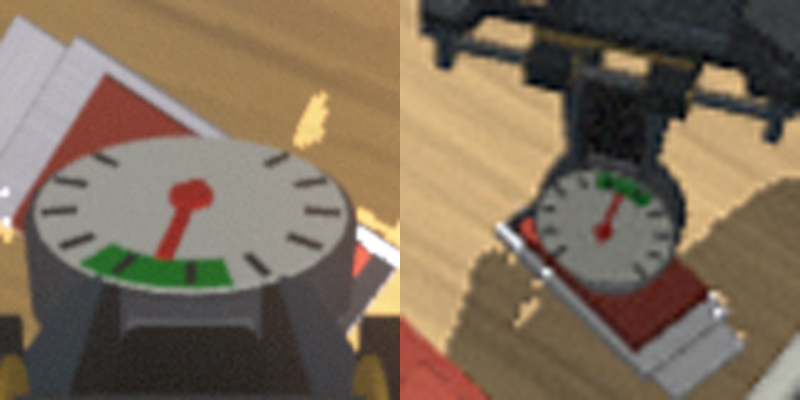

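Run:
```python
from h import *
arm.move_l([.4735,-.02,.16],feed=.25)
arm.move_l([.4342,-.267,.17],RG,feed=.3)
arm.move_l([.4342,-.267,.1266],feed=.1)
print(np.round(arm.current_force(),2))
arm.grip(.07); 
arm.move_l([.4342,-.267,.24],feed=.3)
save('wrist','pics/w_r.png');save('scene','pics/s_r.png');print(arm.current_t())
arm.move_to([.4735,-.0195,.20],down(79,True))
c=cal('wrist'); np.savez('c_w3.npz',K=c[0],T=c[1]); im=save('wrist','pics/w3.png');print(arm.current_t())
w=cv2.imread('pics/w_r.png');s=cv2.imread('pics/s_r.png')
cv2.imwrite('pics/z_r.png',np.hstack([cv2.resize(w[100:220,240:380],(400,343)),cv2.resize(s[140:224,250:348],(400,343))]))
```

```text
[ 0.2  -0.23 -2.05]
17.9167
18.9667
```

View pics/z_r.png

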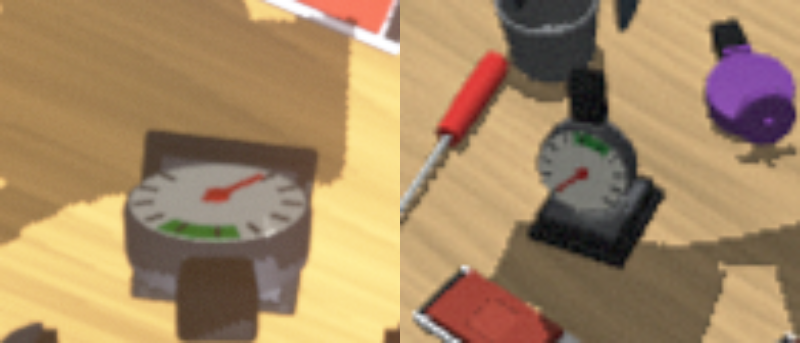

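View pics/w3.png

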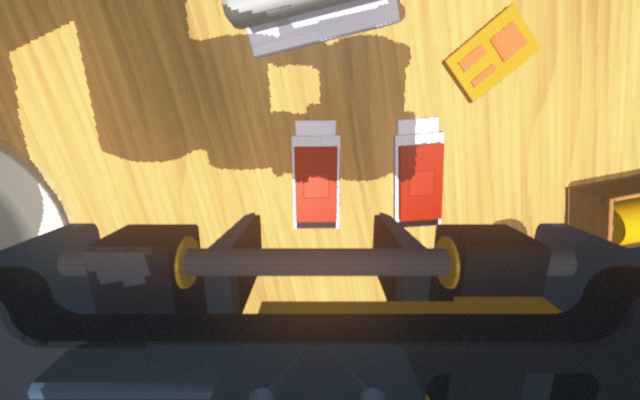

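Run:
```python
from h import *
c=(np.load('c_w3.npz')['K'],np.load('c_w3.npz')['T'])
im=cv2.imread('pics/w3.png')[:,:,::-1].copy()
for n,bx in dict(C=(285,140,345,230),A=(393,135,450,226)).items(): print(n,*[np.round(v,4) for v in rect(im,bx,.02,c)])
cv2.imwrite('pics/z3.png',cv2.resize(cv2.imread('pics/w3.png')[110:240,270:370],None,fx=5,fy=4.5,interpolation=cv2.INTER_CUBIC))
th=np.radians(91.3); al=np.radians(12)
Rt=np.array([[np.cos(th),-np.sin(th),0],[np.sin(th),np.cos(th),0],[0,0,1]])
for al in (0,12):
  a=np.radians(al); Ry=np.array([[np.cos(a),0,np.sin(a)],[0,1,0],[-np.sin(a),0,np.cos(a)]])
  R=Rt@Ry@np.diag([1,-1,-1.])
  for p in [(.5137,.2747,.21),(.5137,.25,.30)]: print(al,arm.solve_ik(p,R))
```

```text
C [ 0.4731 -0.0184] 79.2811 [0.0933 0.0498]
A [ 0.5998 -0.0417] 82.4225 [0.094  0.0516]
0 [ 2.22632673e+01  2.50700340e+01  8.35587204e+01 -2.54444375e-14
  7.13712456e+01  2.09632673e+01]
0 [ 1.99624291e+01  1.97625974e+01  7.75060453e+01 -2.54444375e-14
  8.27313573e+01  1.86624291e+01]
12 [ 28.67751184  28.41981338  78.81865678 -10.85799676  78.54725006
  30.0788241 ]
12 [ 26.62038077  23.08822405  73.40939072 -10.8351929   88.71987091
  26.05819235]
```

View pics/z3.png

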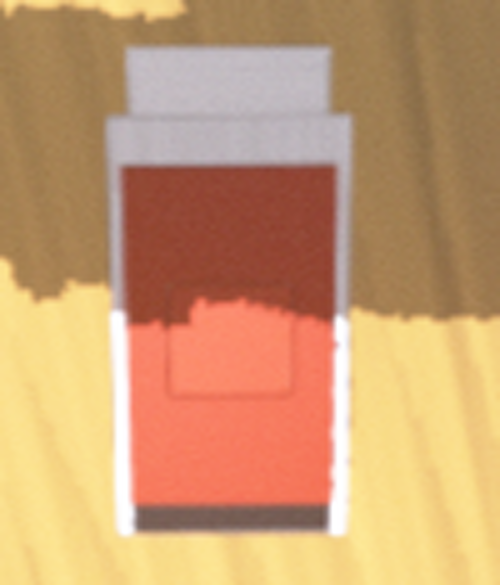

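Run:
```python
from h import *
c=(np.load('c_w3.npz')['K'],np.load('c_w3.npz')['T'])
f=lambda p:np.array(p)/[5,4.5]+[270,110]-.5
a=np.radians(79.2); ux=np.array([np.cos(a),np.sin(a)])
for nm,p,z,off in [('lip',(228,46),.005,78),('front',(229,116),.01,60),('plain',(232,535),.01,-60),('sil+',(228,166),.02,47),('sil-',(232,506),.02,-47)]:
    w=back(f([p]),z,c)[0][:2]; print(nm,(w-off/1000*ux).round(4))
```

```text
lip [ 0.4726 -0.02  ]
front [ 0.4727 -0.0203]
plain [ 0.4727 -0.0196]
sil+ [ 0.4724 -0.02  ]
sil- [ 0.4727 -0.0204]
```

```bash
cat >> h.py <<'E'
def pose(X,Y,Z,al,th=91.3,S=(.5137,.2747),g=(0,.002)):
    """TCP pose so that the pad's lip-tip lower edge sits at (X,Y,Z) in table frame, tilt al deg.
    g: TCP x in pad frame, TCP height above pad underside"""
    t=np.radians(th); a=np.radians(al)
    Rt=np.array([[np.cos(t),-np.sin(t),0],[np.sin(t),np.cos(t),0],[0,0,1]])
    Ry=np.array([[np.cos(a),0,np.sin(a)],[0,1,0],[-np.sin(a),0,np.cos(a)]])
    p=np.array([X,Y,Z])+Ry@np.array([g[0]-.078,0,g[1]])
    return Rt@p+np.array([S[0],S[1],.186]), Rt@Ry@np.diag([1,-1,-1.])
E
python3 - <<'E'
from h import *
R=down(79.2,True)
arm.move_l([.4727,-.0200,.03],R,feed=.2)
arm.move_l([.4727,-.0200,.0025],feed=.05)
print(np.round(arm.current_force(),2))
arm.grip(0.03); print(arm.current_width(),np.round(arm.current_force(),2))
arm.move_l([.4727,-.0200,.08],feed=.15)
save('wrist','pics/w4.png');save('scene','pics/s4.png');print(arm.current_width(),np.round(arm.current_force(),2),arm.current_t())
E
```

```text
[-0.17  0.66 -0.11]
0.0596197411565755 [-1.09 -0.28  2.4 ]
0.05975932392806031 [-0.7   0.34 -3.72] 21.75
```

View pics/w4.png

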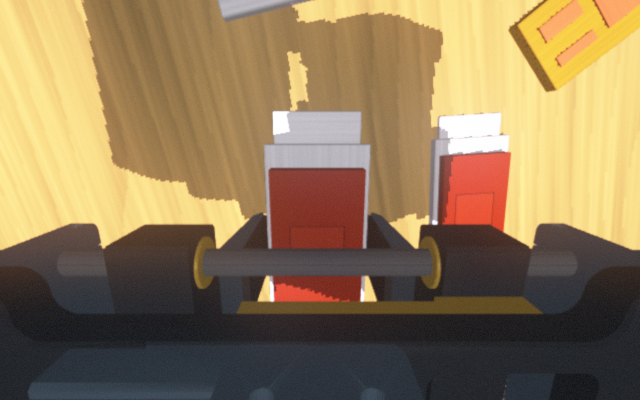

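View pics/s4.png

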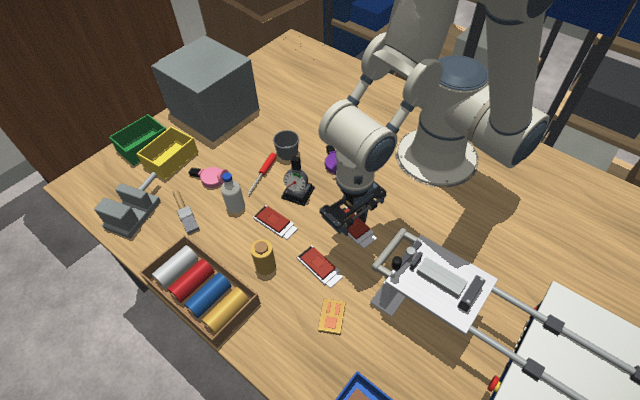

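Run:
```python
from h import *
arm.move_l([.4727,-.0200,.31],feed=.25)
p,R=pose(.045,0,.10,12); print(p)
arm.move_to(p,R)
p,R=pose(.045,0,.035,12); arm.move_l(p,R,feed=.15)
c=cal('wrist'); np.savez('c_w5.npz',K=c[0],T=c[1]); save('wrist','pics/w5.png'); save('scene','pics/s5.png');save('top','pics/t5.png');print(arm.current_t(),arm.current_width(),np.round(arm.current_ee_pos(),4),p)
b=cv2.imread('pics/w5.png'); cv2.imwrite('pics/z5.png',cv2.resize(b[30:250,180:460],None,fx=2.8,fy=2.7,interpolation=cv2.INTER_CUBIC))
b=cv2.imread('pics/s5.png'); cv2.imwrite('pics/zs5.png',cv2.resize(b[190:340,360:520],None,fx=4,fy=4,interpolation=cv2.INTER_CUBIC))
```

```text
[0.51440058 0.24382826 0.30417341]
24.6 0.05986754840059979 [0.5151 0.2439 0.2404] [0.51440058 0.24382826 0.23917341]
```

View pics/z5.png

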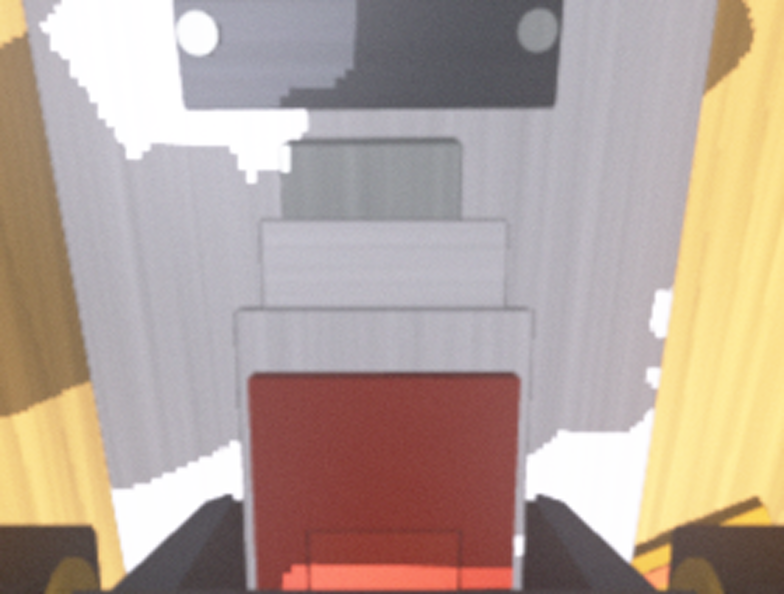

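View pics/zs5.png

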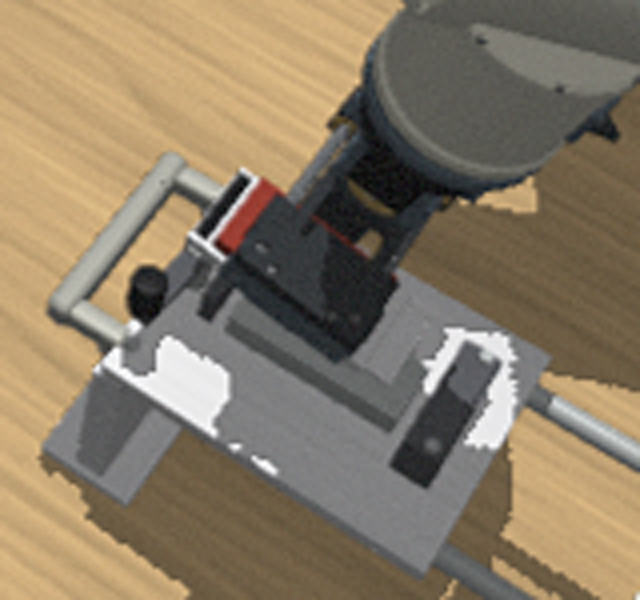

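Run:
```python
from h import *
c=(np.load('c_w5.npz')['K'],np.load('c_w5.npz')['T'])
f=lambda p:np.array(p)/[2.8,2.7]+[180,30]-.5
t=np.radians(91.3); X=np.array([np.cos(t),np.sin(t)]);Y=np.array([-np.sin(t),np.cos(t)])
for nm,p,z in [('ledge',[(185,108),(555,108)],.203),('bolts',[(198,33),(538,31)],.205),('bed',[(282,142),(461,142)],.186),('plate L',[(28,0),(108,500)],.166),('plate R',[(715,0),(645,500)],.166),('lip top',[(262,220),(507,220)],.186+.035+.0049)]:
    w=back(f(p),z,c)[:,:2]; d=w-[.5137,.2747]; tf=np.c_[d@X,d@Y]; print(nm,(tf*1000).round(1).tolist(),'mean',(tf.mean(0)*1000).round(1),'yaw',np.degrees(np.arctan2(w[1][1]-w[0][1],w[1][0]-w[0][0])).round(2))
```

```text
ledge [[65.2, 41.2], [65.1, -37.4]] mean [65.2  1.9] yaw 1.22
bolts [[79.6, 36.6], [79.9, -32.2]] mean [79.8  2.2] yaw 1.53
bed [[57.1, 23.0], [57.1, -19.2]] mean [57.1  1.9] yaw 1.22
plate L [[88.8, 84.6], [-53.5, 86.8]] mean [17.6 85.7] yaw -89.57
plate R [[88.6, -80.9], [-53.8, -83.8]] mean [ 17.4 -82.3] yaw -87.51
lip top [[44.9, 23.2], [44.8, -25.3]] mean [44.8 -1.1] yaw 1.21
```

```bash
cat >> h.py <<'E'
S2=(.5111,.2759)
E
python3 - <<'E'
from h import *
p,R=pose(.048,0,.030,12,S=S2); arm.move_l(p,R,feed=.1); arm.sleep(.1)
print((np.array(arm.current_ee_pos())-p)*1000)
f0=np.array(arm.current_force())
p,R=pose(.054,0,.0025,12,S=S2); arm.move_l(p,R,feed=.08); arm.sleep(.1)
print((np.array(arm.current_ee_pos())-p)*1000,np.round(arm.current_force()-f0,2))
c=cal('wrist'); np.savez('c_w6.npz',K=c[0],T=c[1]); save('wrist','pics/w6.png'); save('scene','pics/s6.png');print(arm.current_t(),arm.current_width(),f0)
b=cv2.imread('pics/w6.png'); cv2.imwrite('pics/z6.png',cv2.resize(b[30:250,180:460],None,fx=2.8,fy=2.7,interpolation=cv2.INTER_CUBIC))
E
```

```text
[-0.05391626  0.15899875  0.06892439]
[0.08251251 0.02470717 0.1243188 ] [0.8  0.68 0.34]
25.65 0.059608183457233656 [-0.10602316 -0.54690761 -2.87175947]
```

View pics/z6.png

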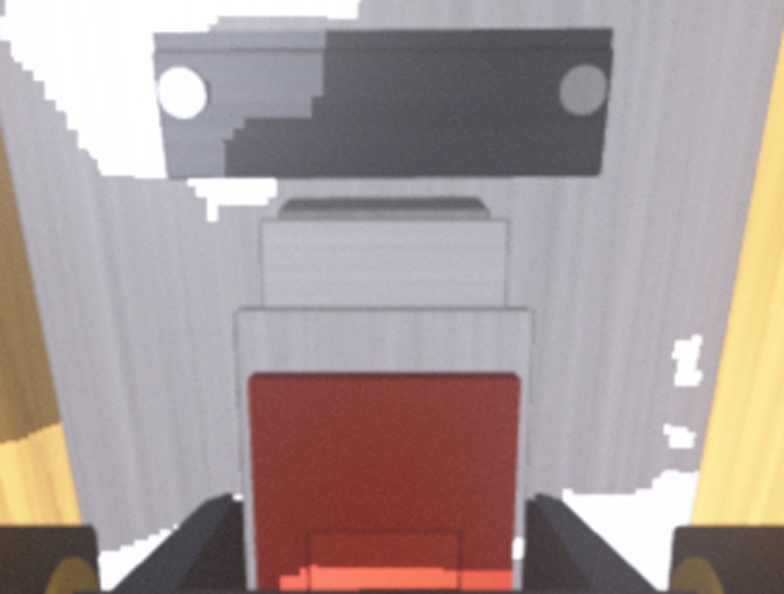

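Run:
```python
from h import *
f0=np.array(arm.current_force())
for X in (.060,.064,.068,.072,.075,.0775):
    p,R=pose(X,0,.0022,12,S=S2); arm.move_l(p,R,feed=.05)
    f=np.array(arm.current_force())-f0; print(X,f.round(1))
    if np.abs(f).max()>8: print('stop'); break
c=cal('wrist'); np.savez('c_w7.npz',K=c[0],T=c[1]); save('wrist','pics/w7.png');print(arm.current_t(),arm.current_width())
b=cv2.imread('pics/w7.png'); cv2.imwrite('pics/z7.png',cv2.resize(b[30:250,180:460],None,fx=2.8,fy=2.7,interpolation=cv2.INTER_CUBIC))
```

```text
0.06 [-0.5  1.3  1.4]
0.064 [-0.4  0.5  1.1]
0.068 [-1.1  1.2  2. ]
0.072 [0.  0.7 1.5]
0.075 [-0.6  1.6  0.4]
0.0775 [-0.7  0.7  1.5]
27.2167 0.05970751114550081
```

View pics/z7.png

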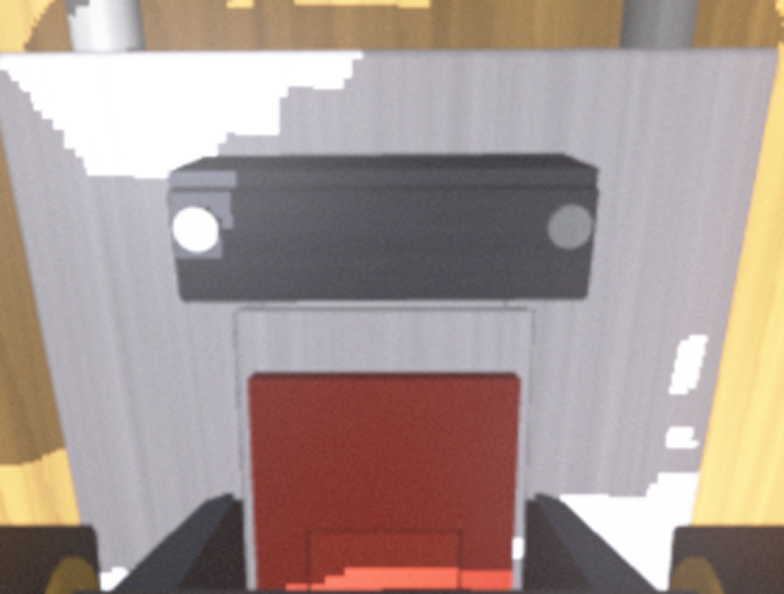

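Run:
```python
from h import *
f0=np.array(arm.current_force())
for al,Z in ((9,.002),(6,.0016),(4,.0013),(2.5,.001),(1,.0008),(0,.0006)):
    p,R=pose(.0775,0,Z,al,S=S2); arm.move_l(p,R,feed=.04)
    f=np.array(arm.current_force())-f0; print(al,f.round(1))
    if np.abs(f).max()>12: print('stop'); break
save('wrist','pics/w8.png');save('scene','pics/s8.png');print(arm.current_t(),arm.current_width())
b=cv2.imread('pics/w8.png'); cv2.imwrite('pics/z8.png',cv2.resize(b[30:250,180:460],None,fx=2.8,fy=2.7,interpolation=cv2.INTER_CUBIC))
b=cv2.imread('pics/s8.png'); cv2.imwrite('pics/zs8.png',cv2.resize(b[190:340,360:520],None,fx=4,fy=4,interpolation=cv2.INTER_CUBIC))
```

```text
9 [ 0.5 -1.5  1.2]
6 [-0.6 -0.1  0.2]
4 [ 0.2 -0.   1.2]
2.5 [-0.3 -0.1 -0.1]
1 [-0.8 -0.3  0.2]
0 [-1.2 -0.1  2.9]
28.8333 0.0599341450753883
```

View pics/z8.png

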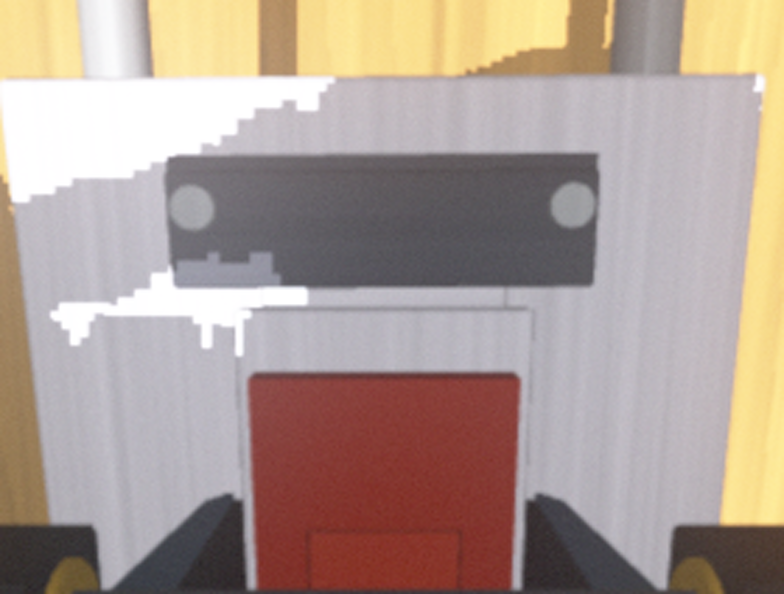

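View pics/zs8.png

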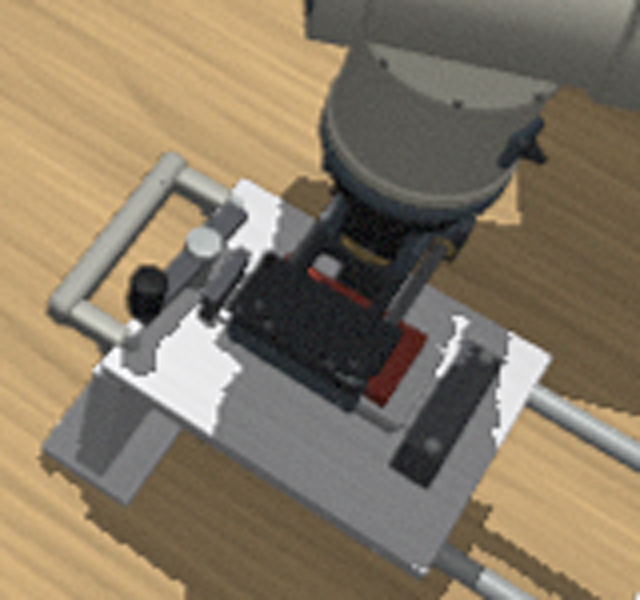

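Run:
```python
from h import *
arm.grip(.075)
p=np.array(arm.current_ee_pos()); p[2]=.30; arm.move_l(p,feed=.25)
q=p-[0,.06,-.03]; arm.move_l(q,down(91.3,True),feed=.25)
c=cal('wrist'); np.savez('c_w9.npz',K=c[0],T=c[1]); save('wrist','pics/w9.png');save('scene','pics/s9.png');print(arm.current_t(),arm.current_width())
b=cv2.imread('pics/w9.png'); cv2.imwrite('pics/z9.png',cv2.resize(b[30:250,180:460],None,fx=2.8,fy=2.7,interpolation=cv2.INTER_CUBIC))
b=cv2.imread('pics/s9.png'); cv2.imwrite('pics/zs9.png',cv2.resize(b[190:340,360:520],None,fx=4,fy=4,interpolation=cv2.INTER_CUBIC))
```

```text
30.3917 0.07489482453081302
```

View pics/z9.png

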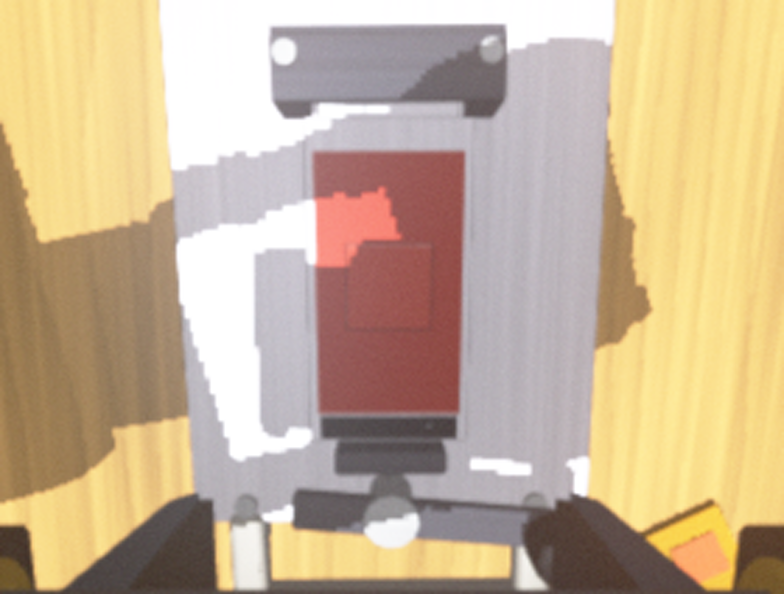

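View pics/zs9.png

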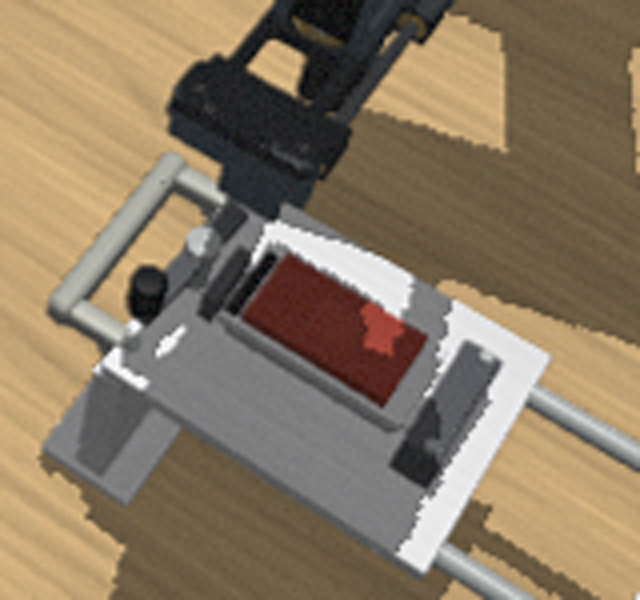

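```bash
cat >> h.py <<'E'
PV=np.array([.5131,.1859])
def kp(phi,z,r=.060):
    a=np.radians(phi); return [PV[0]+r*np.cos(a),PV[1]+r*np.sin(a),z],down(phi,False)
E
python3 - <<'E'
from h import *
for ph in (-4,-45,-90): print(arm.solve_ik(*kp(ph,.219)))
arm.grip(.045)
arm.move_to(*kp(-4,.30)); arm.move_l(kp(-4,.262)[0],feed=.15)
save('wrist','pics/w10.png');save('scene','pics/s10.png');save('top','pics/t10.png');print(arm.current_t(),arm.current_width(),np.round(arm.current_force(),2))
b=cv2.imread('pics/s10.png'); cv2.imwrite('pics/zs10.png',cv2.resize(b[190:340,330:490],None,fx=4,fy=4,interpolation=cv2.INTER_CUBIC))
E
```

```text
[ 1.19061212e+01  2.60670191e+01  8.02300084e+01 -2.54444375e-14
  7.37029725e+01 -7.40938788e+01]
[ 8.51863822e+00  2.38569754e+01  8.41135206e+01 -2.54444375e-14
  7.20295040e+01 -3.64813618e+01]
[ 7.30902202e+00  2.02071041e+01  9.02842171e+01 -2.54444375e-14
  6.95086788e+01  7.30902202e+00]
33.025 0.04495109934923215 [ 0.05 -0.31  0.48]
```

View pics/zs10.png

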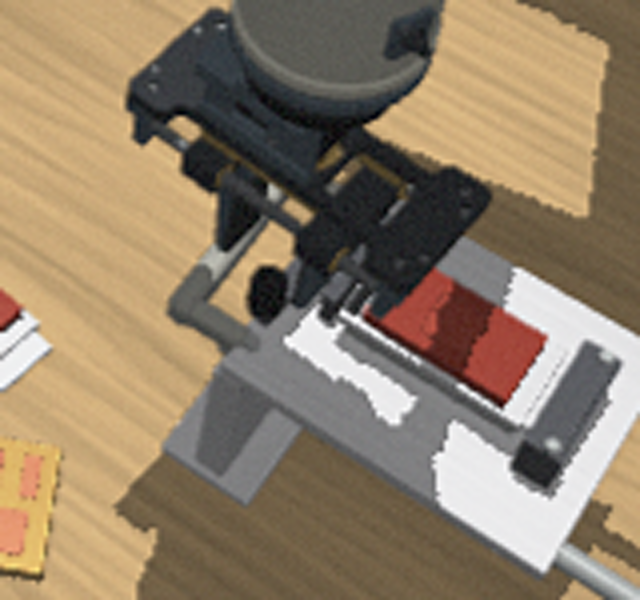

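View pics/w10.png

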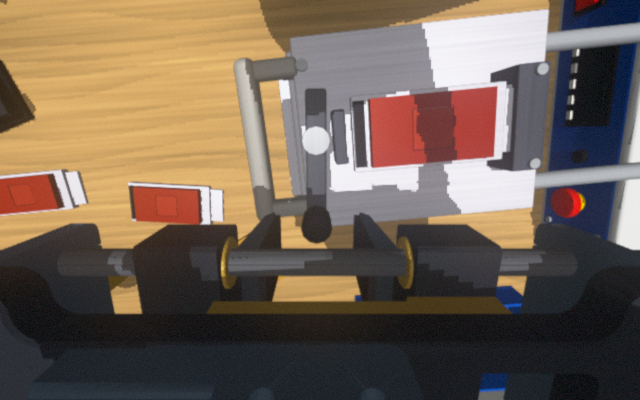

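```bash
python3 - <<'E'
from h import *
c=cal('wrist'); print(proj([[.573,.1817,.242],[PV[0],PV[1],.21],[.573,.1817,.212]],c))
E
python3 -c "
import cv2
b=cv2.imread('pics/w10.png');cv2.imwrite('pics/z10.png',cv2.resize(b[70:260,240:390],None,fx=3.5,fy=3,interpolation=cv2.INTER_CUBIC))"
```

```text
[[315.80453376 226.89353402]
 [315.80456147 137.11438719]
 [315.87537506 214.32117691]]
```

View pics/z10.png

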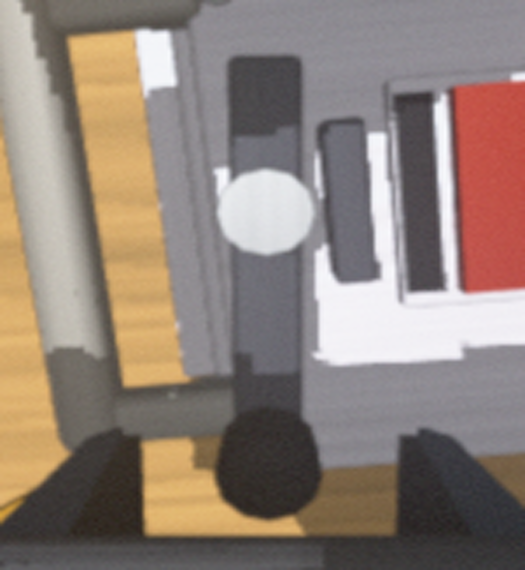

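Run:
```python
from h import *
arm.move_l(kp(-4,.220)[0],feed=.15); f0=np.array(arm.current_force())
arm.grip(.026); print(arm.current_width(),np.round(arm.current_force()-f0,2))
for ph in list(range(-12,-84,-8))+[-86,-89,-91,-93]:
    p,R=kp(ph,.220); arm.move_l(p,R,feed=.08)
    f=np.array(arm.current_force())-f0; a=np.radians(ph)
    ft=f@[np.sin(a),-np.cos(a),0]; fr=f@[np.cos(a),np.sin(a),0]
    print(ph,'tang %.1f rad %.1f z %.1f'%(ft,fr,f[2]))
    if np.linalg.norm(f)>15: break
save('wrist','pics/w11.png');save('scene','pics/s11.png');print(arm.current_t(),arm.current_width())
```

```text
0.02617673948637511 [-0.48  0.67 -1.22]
-12 tang 0.0 rad -0.4 z -1.4
-20 tang 0.1 rad -0.9 z -1.5
-28 tang 0.1 rad -0.4 z -0.1
-36 tang 0.5 rad -0.9 z -0.8
-44 tang 0.0 rad -1.1 z -1.2
-52 tang 0.3 rad -1.1 z -2.1
-60 tang 0.4 rad -0.7 z -1.1
-68 tang 0.7 rad -0.7 z -0.7
-76 tang 0.6 rad -0.9 z -0.1
-86 tang 0.4 rad -0.6 z -1.0
-89 tang 0.2 rad -0.7 z -0.3
-91 tang -5.8 rad -1.0 z -4.5
-93 tang -16.5 rad -3.7 z -11.2
37.7583 0.026186668431952175
```

View pics/w11.png

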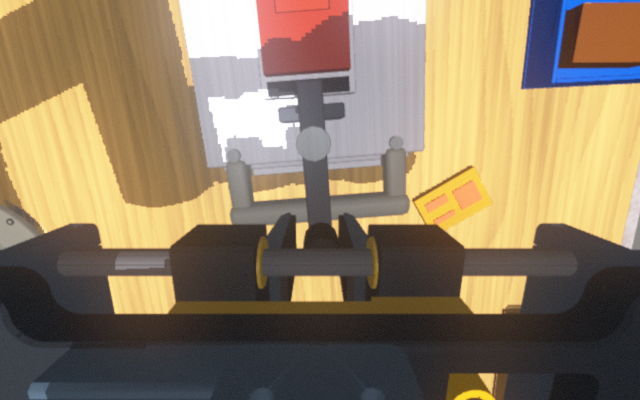

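Run:
```python
from h import *
p,R=kp(-90.5,.220); arm.move_l(p,R,feed=.05)
arm.grip(.05)
arm.move_l([p[0],p[1],.32],feed=.25)
p=[.50,.22,.42]; arm.move_to(p,down(91.3,True)); 
print(arm.current_t()); c=cal('wrist'); np.savez('c_w12.npz',K=c[0],T=c[1])
save('wrist','pics/w12.png'); 
arm.move_to([.25,.45,.35],down(91.3,True)); arm.sleep(.2)
save('scene','pics/s12.png'); save('top','pics/t12.png'); print(arm.current_t(),np.round(arm.current_force(),2))
w=cv2.imread('pics/w12.png'); cv2.imwrite('pics/z12.png',cv2.resize(w[60:260,220:420],None,fx=3,fy=3,interpolation=cv2.INTER_CUBIC))
s=cv2.imread('pics/s12.png'); a=cv2.resize(s[140:290,240:390],(400,400),interpolation=cv2.INTER_CUBIC); b=cv2.resize(s[200:340,370:510],(400,400),interpolation=cv2.INTER_CUBIC); cv2.imwrite('pics/zs12.png',np.hstack([a,b]))
```

```text
39.725
41.3833 [ 0.68 -0.65  0.33]
```

View pics/z12.png

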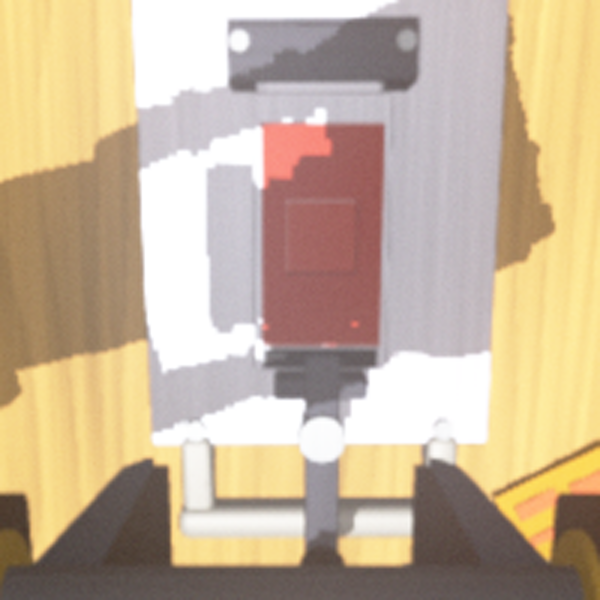

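View pics/zs12.png

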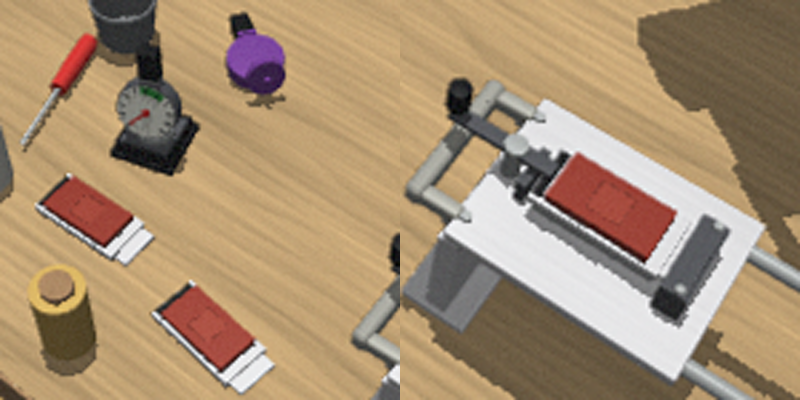

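View pics/t12.png

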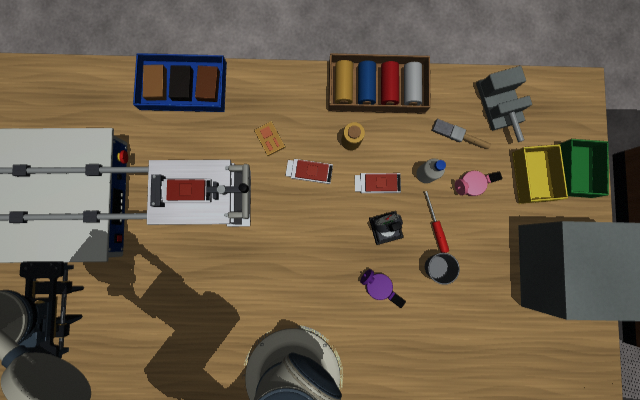

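Run:
```python
from h import *
c=(np.load('c_w12.npz')['K'],np.load('c_w12.npz')['T'])
f=lambda p:np.array(p)/3+[220,60]-.5
t=np.radians(91.3); X=np.array([np.cos(t),np.sin(t)]);Y=np.array([-np.sin(t),np.cos(t)])
for nm,p,z in [('sil',[(262,124),(385,124),(380,345),(265,345)],.206),('ledge',[(230,80),(418,80)],.203),('knob/pivot',[(322,440)],.212)]:
    d=back(f(p),z,c)[:,:2]-S2; print(nm,(np.c_[d@X,d@Y].mean(0)*1000).round(1))
im=cv2.imread('pics/t12.png')[:,:,::-1].copy()
for b in ((285,150,335,188),(355,165,402,198)): print(*[np.round(v,4) for v in rect(im,b,.02,cal('top'))[:2]])
arm.sign_off(); print(arm.current_t())
```

```text
sil [-0.9 -0.9]
ledge [63.4 -0.8]
knob/pivot [-89.5  -1.1]
[ 0.6004 -0.0429] 83.3035
[ 0.5688 -0.2517] 92.6157
the job is handed in; nothing more can be done
the job is handed in; nothing more can be done
```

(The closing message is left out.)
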